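# Nest the third chassis channel into the pair

## Task

In the yellow tray two bare aluminium channels lie side by side with their legs up. Pick up the third bare aluminium channel, which lies legs down on the bench, and nest it over that pair just as it lies, legs down: straddling the two neighbouring legs in the middle of the pair, one of its legs down in each trough, sunk flat all the way and running along them with its ends about level with theirs. Leave the pair in the tray, and leave the narrow blue channel where it is.

Things in the scene. Friction and masses are not known exactly. Their poses are not given: they have to be found in the camera images.
- loose_channel: Loose bare aluminium U-channel, 140 long (x), 56 wide over its legs (y), 30 high (z), walls 4, about 0.16 kg, lying legs down on the bench (upside-down U, flat web on top, two dark holes). Origin: centre of its underside at the legs' bottom edges; x along its length, z up. Grip it from above across its 56 width by the outer leg faces. Same after a half turn.
- left_channel: Loose bare aluminium U-channel, 140 long (x), 56 wide over its legs (y), 30 high (z), walls 4, about 0.16 kg, legs up (open on top), in the tray's +y half. Origin: centre of its underside; x along its length, z up. Trough 48 wide, floor at z = 4, leg tops at z = 30. The fixed yellow tray, 152 by 128, floor 3, rim 12 high, lies on the bench under the pair.
- right_channel: Same size, frame and lie as left_channel, parallel to it on its -y side; centres 59 apart, so a gap of 3 between the neighbouring legs. The nested channel's middle belongs over this gap: its leg edges then stand on both trough floors, at z = 4 here. About 25 stays free for a finger in each trough outside it.
- blue_channel: Bystander, not to be moved: blue painted U-channel, narrower (36 wide), 140 long, 30 high, walls 4, also legs down on the bench. Origin: centre of its underside, x along its length.
Mind the look-alikes: they are no part of the job. Leave any orange look-alike of the loose_channel alone. What is shaped like the right_channel but green is not meant.

How it is judged:
By the outcome, as a careful person would: the job done as asked, in the order asked, and still so for the second after the job is handed in, with the robot touching nothing.
It also fails if it takes over 34 s, if anything falls off the work surface, if the arm or the gripper's body presses on something with over 40 N, if the wrist force passes 120 N, or if a joint passes its speed limit or range.

## Robot

A 7-joint arm with a two-finger parallel gripper is mounted at the origin on the work surface. World frame = base frame: x ahead of the robot, y to its left, z up, the work surface at z = 0. Lengths are in mm, angles in degrees, forces in N, time in s.
With the tool pointing down it reaches from about 400 to 850 mm from the base axis. Payload 10.4 kg.
Tool frame: the origin (TCP) lies at the very end of the fingers, on their centre line; the grasp point (between the pads) lies 19 mm behind it; x points along the fingers, z is the direction in which the jaws open and shut, and the axes are right-handed (so a half turn about x gives the same grasp; the last joint's range is limited). The gripper opens to 87 mm and grips with 3 to 60 N. Pads are 19 mm wide; open, the fingers measure 117 mm over their backs; the gripper's body (75 mm by 190 mm) begins 51 mm behind the grasp point.
Start: joints at [-66.956, 19.034, -3.707, 83.658, 1.238, 77.344, -5.071], TCP at [257.577, 569.479, 222.576] pointing down, gripper open.
Joint ranges: [-148.97, 148.97], [-28.65, 121.19], [-84.17, 76.75], [9.2, 138.47], [-72.65, 252.65], [3.7, 117.97], [-149.18, 149.18]. Speed limits (degrees/s): [127.2, 127.2, 159.86, 159.86, 180, 180, 180].

## Interface

Orientations are given as [roll, pitch, yaw] about the fixed x, y, z axes, in that order (R = Rz(yaw) Ry(pitch) Rx(roll)).
In Python, from workcell import sense, capture, hand_in, find_in, silhouettes gives the robot as it stands. The module is installed in compiled form; this text tells all that it offers.
- The arm moves only by the shell command python3 -m jog 'ROWS' [OPENING] [FORCE]. ROWS is JSON, a list of rows, each an object of numbers: "tx", "ty", "tz": the shift along the world's x, y, z in cm; "roll": the turn about the world's z in degrees. In form: [{"tx": .., "ty": .., "tz": .., "roll": ..}, ...]. A call has 1 to 20 rows; each row is the pose to reach, as a shift and turn from the pose commanded when the call began; what a row does not reach only later rows make up. A row lasts 1/8 s, in which the tool goes at most 62.5 mm and 10.7 degrees, less where a joint would pass 70% of its speed; a pose out of reach is approached as far as the arm can. A call with a gripper value outside its range is refused whole. OPENING is the gripper command: -1 is fully open, 1 is shut, values between are in proportion, set as the call begins (- or left out, the last holds). The fingers move at their own pace and stop on an object; FORCE is the grip in N (left out, the last holds). Time passes only in rows, so rows that repeat a pose let the fingers close. It gives the time, the measured TCP pose, the force and the opening at its end, in the units of the state.
- sense(): the state, without advancing time (a new reading comes with each control period).
- capture(name): name is "scene" or "top"; returns a dict with "frame" (420x560x3 uint8, red, green, blue), "intrinsics" (3x3 intrinsics, pixels), "rvec" (rotation vector, rad) and "tvec" (3), from world to camera coordinates, as OpenCV has them. Camera axes: x right, y down, z forward; pixel columns grow to the right and rows downward; lengths in mm; the calibration is good to about 2 mm. A picture is of the moment at which its call begins. There is no depth.
- hand_in(): hands the job in, once; it reports no verdict.
Trained networks look in a picture, given as the dict that the camera call returned (one of the last four; its "shot" number tells which), for a name from the list of things; names that differ only in an ending like _2 or _b are one class to them, and where a whole thing is asked for, a point or a joint stands for the part that bears it (a point fixed in the world has none). Each returns a list of dicts, best first, with "score" (0 to 1); they miss things now and then, are a little off and sometimes report something else, mostly with a low value. They report only what shows in the picture. A call takes as long as a camera call. They do not tell look-alikes from the thing itself.
- find_in(thing, picture): "extent" ([left, top, width, height] in pixels, round what is visible of it).
- silhouettes(thing, picture): "region" (420x560 bool, what is visible of it) and "extent" ([left, top, width, height] in pixels, round what is visible of it).
The state is a dict: "time": time; "q": joint angles; "qvel": joint speeds; "effort": joint torques, N m; "position": TCP position; "eef_rot": TCP orientation; "force": force on the tool from outside, world axes, zero at the start; "ft_torque": the same for the moment, N m; "gripper_width": finger opening in mm.
Only numpy, scipy, OpenCV 4.12 (cv2) and the standard library are available. Lean on these libraries where they do the work, as an engineer would, in place of code of your own. Each camera call takes 0.05 s, during which the arm holds its last target.

## Working session

There is one attempt and no reset: what is moved stays moved. The work goes in short steps, Python scripts to look and compute and a shell command to move; the robot and the scene stay as the last step left them, time stands still between calls to the robot, and variables do not carry over. Pictures are saved under pics/ and viewed, and the job is handed in when it is done.

```bash
mkdir -p pics; python3 - <<'E'
from workcell import *
import cv2,pickle
s=sense();print(s['time'],s['position'],s['eef_rot'],s['gripper_width'],s['force'])
P={}
for n in("scene","top"):
    c=capture(n);P[n]=c;cv2.imwrite(f"pics/{n}0.png",c["frame"][:,:,::-1])
    for t in("loose_channel","left_channel","right_channel","blue_channel"):
        for d in silhouettes(t,c): print(n,t,round(d['score'],2),d['extent'])
pickle.dump(P,open("p0.pkl","wb"))
print(sense()['time'])
E
```

```text
0.0 [257.43907781 569.11770517 221.76235149] [-176.3799301    89.92212228 -110.71735121] 86.91861188405929 [0.33259236 0.70812826 0.18615542]
scene loose_channel 0.88 [362.8, 297.1, 41.5, 76.1]
scene loose_channel 0.62 [302.4, 252.9, 52.4, 63.2]
scene left_channel 0.94 [160.1, 160.4, 52.2, 43.8]
scene right_channel 0.97 [200.2, 112.6, 30.8, 40.1]
scene right_channel 0.71 [151.3, 145.8, 50.9, 38.8]
scene blue_channel 0.56 [220.8, 190.9, 56.8, 46.6]
top loose_channel 0.93 [180.2, 147.1, 26.5, 58.9]
top loose_channel 0.68 [107.1, 134.1, 41.1, 60.4]
top left_channel 0.75 [373.4, 148.5, 28.0, 62.4]
top right_channel 0.96 [401.9, 227.4, 52.0, 66.7]
top right_channel 0.89 [398.5, 152.1, 32.3, 62.0]
top blue_channel 0.73 [285.1, 157.0, 34.5, 58.5]
0.5
```

View pics/scene0.png

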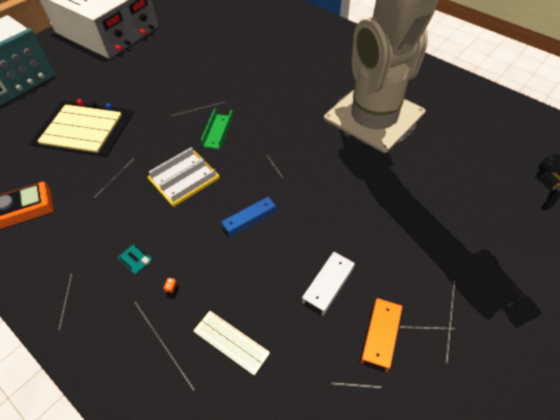

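View pics/top0.png

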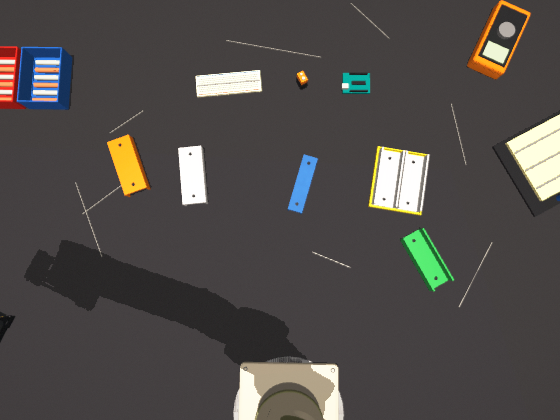

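In scene, candidates for the loose channel are white at (329,282) and orange at (382,333). In top they are white at (192,175) and orange at (128,165). White fits "bare aluminium", so orange is the look-alike. The pair is at top (400,180), and green at (428,260) is not meant. I'll confirm with a crop and measure.

```bash
cat > h.py <<'E'
import numpy as np,cv2
from scipy.optimize import least_squares
def proj(c,X):
    return cv2.projectPoints(np.asarray(X,float).reshape(-1,3),np.asarray(c['rvec'],float),np.asarray(c['tvec'],float),np.asarray(c['intrinsics'],float),None)[0][:,0]
def box(p,L,W,z0,z1):
    x,y,a=p;a=np.radians(a);R=np.array([[np.cos(a),-np.sin(a)],[np.sin(a),np.cos(a)]])
    q=np.array([[L/2,W/2],[L/2,-W/2],[-L/2,-W/2],[-L/2,W/2]])@R.T+[x,y]
    return np.vstack([np.c_[q,np.full(4,z)] for z in(z0,z1)])
def ray(c,uv,z):
    R=cv2.Rodrigues(np.asarray(c['rvec'],float))[0];t=np.asarray(c['tvec'],float).ravel()
    d=R.T@np.linalg.inv(c['intrinsics'])@np.array([uv[0],uv[1],1.]);o=-R.T@t
    return (o+d*(z-o[2])/d[2])[:2]
def hullmask(c,p,L,W,z0,z1,s=8):
    h=cv2.convexHull((proj(c,box(p,L,W,z0,z1))).astype(np.float32))[:,0]
    m=np.zeros((420*4,560*4),np.uint8);cv2.fillPoly(m,[np.round(((h+.5)*4-.5)*16).astype(np.int32)],255,shift=4)
    return cv2.resize(m,(560,420),interpolation=cv2.INTER_AREA)/255.
def fit(items,p0,L,W,z0,z1):
    # items: (cam, mask)
    from scipy.optimize import minimize
    def f(p): return sum(np.abs(hullmask(c,p,L,W,z0,z1)-m).sum() for c,m in items)
    best=minimize(f,p0,method='Nelder-Mead',options=dict(initial_simplex=[p0]+[np.array(p0)+d for d in([8,0,0],[0,8,0],[0,0,6])],xatol=.05,fatol=.05))
    return best.x,best.fun
E
python3 - <<'E'
import pickle,cv2,numpy as np
from h import *
P=pickle.load(open("p0.pkl","rb"))
T,S=P['top'],P['scene']
print('base',proj(T,[[0,0,0],[500,0,0],[500,100,0]]))
a=cv2.resize(T['frame'][130:220,90:220],None,fx=5,fy=5,interpolation=cv2.INTER_CUBIC)
cv2.imwrite('pics/c_loose.png',a[:,:,::-1])
a=cv2.resize(T['frame'][140:220,360:440],None,fx=7,fy=7,interpolation=cv2.INTER_CUBIC)
cv2.imwrite('pics/c_pair.png',a[:,:,::-1])
for n,uv,z in(('loose',(192.5,176),30),('pair',(399.5,180),20),('blue',(303,184),30)): print(n,ray(T,uv,z))
for n,uv,z in(('loose',(330,279),30),('pair',(183,175),20)): print(n,ray(S,uv,z))
E
```

```text
base [[287.73069404 413.26843512]
 [290.36324089 202.06423913]
 [250.04117724 201.4654631 ]]
loose [555.97176605 238.50434722]
pair [ 555.53681675 -265.13574624]
blue [540.28815259 -29.24451203]
loose [554.88835769 243.11757025]
pair [ 557.89468773 -260.98287688]
```

View pics/c_loose.png

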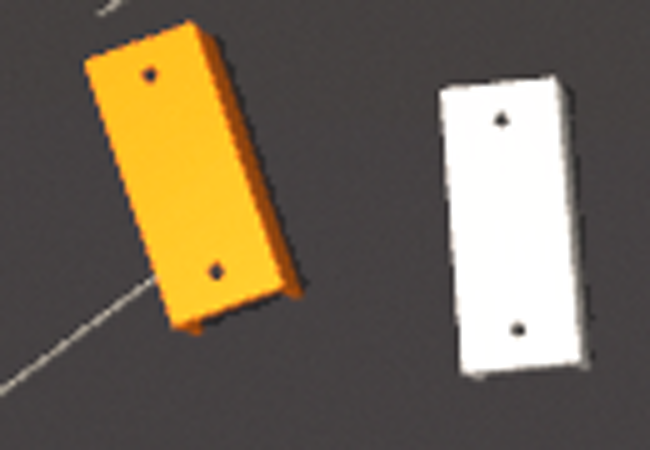

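View pics/c_pair.png

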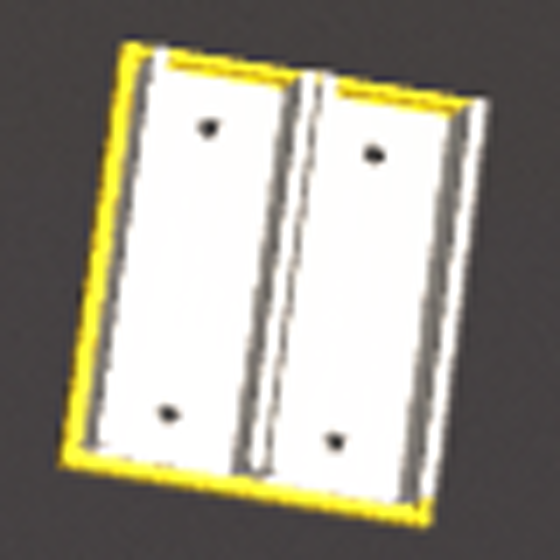

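The crop shows bare white (top 192,175) beside the orange look-alike, and the pair with legs up in the yellow tray. Hole positions give exact centres and axes.

```bash
python3 - <<'E'
import pickle,cv2,numpy as np
from h import *
P=pickle.load(open("p0.pkl","rb"))
T,S=P['top'],P['scene']
def cen(c,uv,r=3):
    g=c['frame'].astype(float).mean(2);u,v=np.round(uv).astype(int)
    w=g[v-r:v+r+1,u-r:u+r+1];w=np.clip(w.max()-20-w,0,None)
    yy,xx=np.mgrid[v-r:v+r+1,u-r:u+r+1]
    return (w*xx).sum()/w.sum(),(w*yy).sum()/w.sum()
def cr(x,y,s,ox,oy): return ((x+.5)/s-.5+ox,(y+.5)/s-.5+oy)
H={'loose':([cr(501,120,5,90,130),cr(518,329,5,90,130)],30),
'left':([cr(208,127,7,360,140),cr(168,413,7,360,140)],7),
'right':([cr(374,153,7,360,140),cr(335,441,7,360,140)],7)}
for n,(uvs,z) in H.items():
    q=[ray(T,cen(T,u),z) for u in uvs];d=q[0]-q[1]
    print(n,'top c',(q[0]+q[1])/2,'yaw',np.degrees(np.arctan2(d[1],d[0])),'dist',np.hypot(*d))
    m=(q[0]+q[1])/2
# scene: predict hole px and refine
for n,(uvs,z) in H.items():
    q=[]
    for u in uvs:
        X=ray(T,cen(T,u),z);p=proj(S,[*X,z])[0];c2=cen(S,p,2);print('  scene',p,c2)
# loose silhouettes by brightness
out=[]
for c,ctr in((T,(192,175)),(S,(329,282))):
    f=c['frame'].astype(int);m=(f.min(2)>95).astype(np.uint8)
    n,l=cv2.connectedComponents(m);k=l[ctr[1]+2,ctr[0]];out.append((c,(l==k).astype(float)));print(k,(l==k).sum())
for it in(out,out[:1],out[1:]): print(fit(it,[556,238,-176+180],140,56,0,30))
a=cv2.resize(S['frame'][140:215,140:230],None,fx=7,fy=7,interpolation=cv2.INTER_CUBIC);cv2.imwrite('pics/s_pair.png',a[:,:,::-1])
E
```

```text
loose top c [559.91989467 241.13094582] yaw 6.670208130543043 dist 103.91962661255904
left top c [ 562.32592983 -236.94723642] yaw -8.57379806199572 dist 104.1585506143791
right top c [ 553.48913405 -295.39759282] yaw -8.695008722031796 dist 104.38938929683732
  scene [316.15214986 297.62514308] (np.float64(316.8905775075988), np.float64(297.10699088145896))
  scene [339.21905414 263.28089801] (np.float64(339.926541926542), np.float64(262.61954261954264))
  scene [172.4607628  193.09018367] (np.float64(173.0595968448729), np.float64(193.46187554776512))
  scene [204.14041673 173.75139938] (np.float64(205.0326273611906), np.float64(174.4607899255867))
  scene [160.98177289 180.52981731] (np.float64(161.81485849056608), np.float64(181.1497641509434))
  scene [192.45487075 162.01329652] (np.float64(192.9576470588235), np.float64(162.3376470588235))
23 1459
26 1564
(array([556.75142548, 241.34408369,   6.51666759]), np.float64(291.4117647058823))
(array([561.38683609, 242.6231144 ,   7.14557708]), np.float64(53.90588235294117))
(array([553.59891952, 239.57666102,   6.4229208 ]), np.float64(98.0549019607843))
```

View pics/s_pair.png

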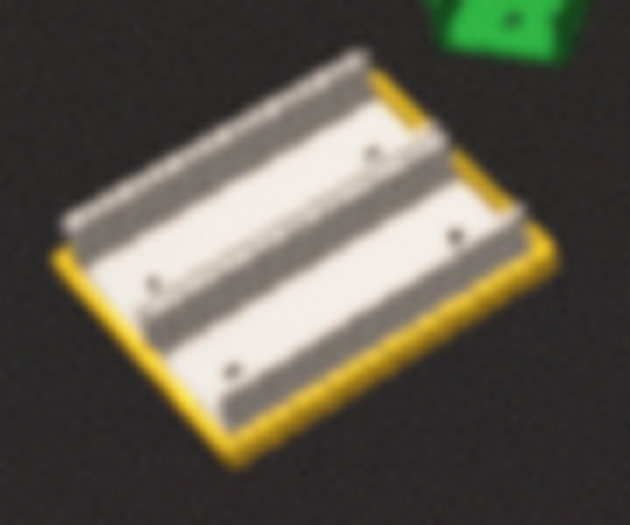

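```bash
cat >> h.py <<'E'
from scipy.spatial.transform import Rotation as Ro
def jaw(s):
    R=Ro.from_euler('xyz',s['eef_rot'],degrees=True).as_matrix();z=R[:,2]
    return np.degrees(np.arctan2(z[1],z[0])),R[:,0]
E
python3 - <<'E'
from h import *;from workcell import sense
s=sense();a,x=jaw(s);print(s['time'],s['position'],a,x,s['q'])
p=np.array(s['position']);
for tgt,ya in(((558,241,110),6.7),((558,-266.2,130),-8.6)): print((np.array(tgt)-p)/10,(ya+90-a+90)%180-90)
E
```

```text
0.5 [257.60207333 569.46589267 222.55627134] 65.65844716546202 [ 2.22650721e-05  7.54000942e-05 -9.99999997e-01] [-66.95387952  19.03437217  -3.70654683  83.65893942   1.23793139
  77.34200734  -5.07105064]
[ 30.03979267 -32.84658927 -11.25562713] 31.04155283453798
[ 30.03979267 -83.56658927  -9.25562713] 15.741552834537984
```

```bash
python3 -m jog '[{"tx":3,"ty":-3.3,"tz":0,"roll":3},{"tx":6,"ty":-7,"tz":0,"roll":7},{"tx":10,"ty":-11,"tz":0,"roll":11},{"tx":14,"ty":-15,"tz":0,"roll":15},{"tx":18,"ty":-20,"tz":0,"roll":20},{"tx":22,"ty":-24.5,"tz":0,"roll":25},{"tx":26,"ty":-29,"tz":0,"roll":29},{"tx":29,"ty":-31.8,"tz":-3,"roll":31},{"tx":30,"ty":-32.8,"tz":-7,"roll":31},{"tx":30,"ty":-32.8,"tz":-11,"roll":31},{"tx":30,"ty":-32.8,"tz":-12,"roll":31},{"tx":30,"ty":-32.8,"tz":-12,"roll":31}]' -1 25
python3 - <<'E'
from h import *;from workcell import *
s=sense();print(s['time'],s['position'],jaw(s)[0])
T=capture('top');S=capture('scene')
A=T['frame'][100:240,110:310];B=S['frame'][220:330,260:420]
cv2.imwrite('pics/t1.png',cv2.resize(A,None,fx=4,fy=4)[:,:,::-1]);cv2.imwrite('pics/s1.png',cv2.resize(B,None,fx=5,fy=5)[:,:,::-1])
E
```

```text
time: 2.0
position: [557.5, 241.9, 103.1]
eef_rot: [45.5, 90.0, 142.2]
force: [-0.8, 0.6, 0.1]
gripper_width: 87.0
2.0 [557.54059171 241.85537314 103.05163441] 96.69116811308886
```

View pics/t1.png

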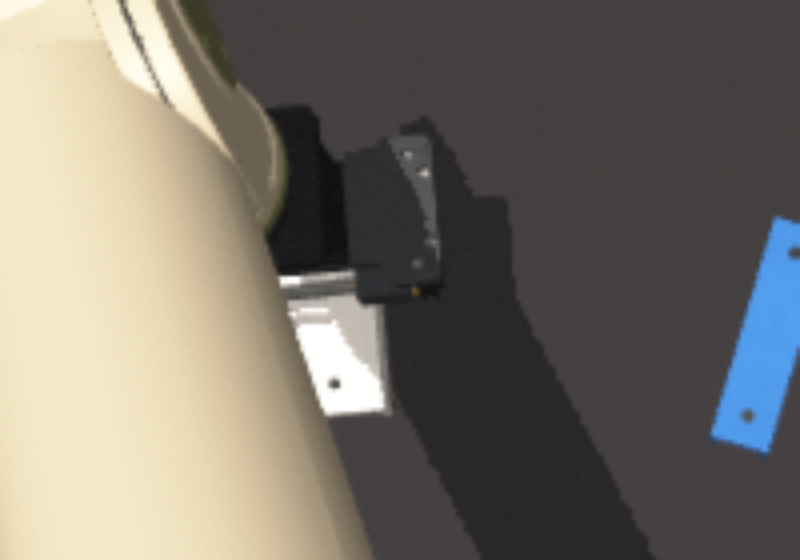

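View pics/s1.png

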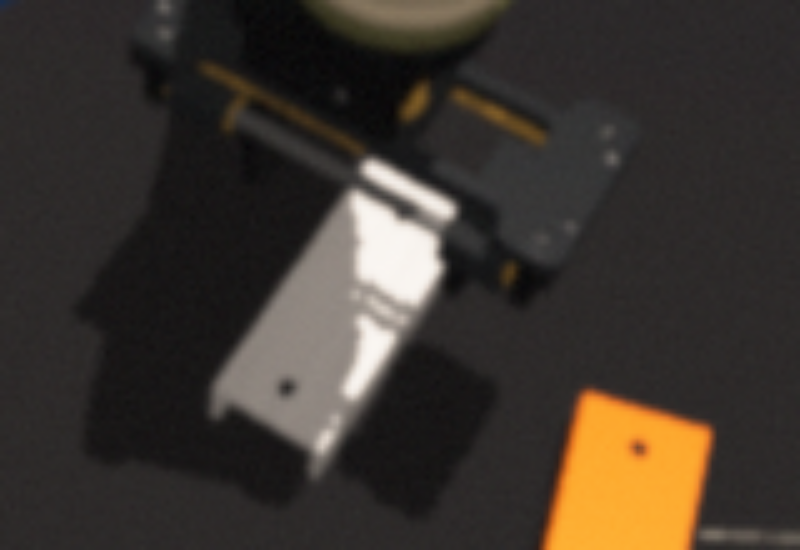

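```bash
python3 -m jog '[{"tz":-3},{"tz":-5.5},{"tz":-7.5},{"tz":-8.7},{"tz":-9.4},{"tz":-9.4},{"tz":-9.4}]' -1 25 && python3 -m jog '[{"tz":0},{"tz":0},{"tz":0},{"tz":0},{"tz":0},{"tz":0}]' 1 25
```

```text
$[0]: bad value
```

```bash
python3 -m jog '[{"tx":0,"ty":0,"tz":-3,"roll":0},{"tx":0,"ty":0,"tz":-5.5,"roll":0},{"tx":0,"ty":0,"tz":-7.5,"roll":0},{"tx":0,"ty":0,"tz":-8.7,"roll":0},{"tx":0,"ty":0,"tz":-9.4,"roll":0},{"tx":0,"ty":0,"tz":-9.4,"roll":0},{"tx":0,"ty":0,"tz":-9.4,"roll":0}]' -1 25 && python3 -m jog '[{"tx":0,"ty":0,"tz":0,"roll":0},{"tx":0,"ty":0,"tz":0,"roll":0},{"tx":0,"ty":0,"tz":0,"roll":0},{"tx":0,"ty":0,"tz":0,"roll":0},{"tx":0,"ty":0,"tz":0,"roll":0},{"tx":0,"ty":0,"tz":0,"roll":0}]' 1 25
```

```text
time: 2.98
position: [558.0, 241.7, 9.3]
eef_rot: [-63.4, 89.9, 33.2]
force: [0.3, 0.5, 0.2]
gripper_width: 87.1
time: 3.72
position: [557.6, 241.5, 8.6]
eef_rot: [43.0, 90.0, 139.6]
force: [-0.2, 0.2, 0.6]
gripper_width: 55.8
```

```bash
python3 -m jog '[{"tx":0,"ty":0,"tz":1,"roll":0},{"tx":0,"ty":0,"tz":3,"roll":0},{"tx":0,"ty":0,"tz":7,"roll":0},{"tx":0,"ty":-1,"tz":11,"roll":0},{"tx":0,"ty":-4,"tz":14,"roll":-1},{"tx":0,"ty":-8,"tz":15,"roll":-2},{"tx":0,"ty":-13,"tz":15,"roll":-4},{"tx":0,"ty":-18,"tz":15,"roll":-6},{"tx":0,"ty":-23,"tz":15,"roll":-8},{"tx":0,"ty":-28,"tz":15,"roll":-10},{"tx":0,"ty":-33,"tz":15,"roll":-12},{"tx":0,"ty":-38,"tz":15,"roll":-14},{"tx":0,"ty":-43,"tz":15,"roll":-15.3},{"tx":0,"ty":-47,"tz":14,"roll":-15.3},{"tx":0,"ty":-49.5,"tz":12,"roll":-15.3},{"tx":0,"ty":-50.7,"tz":10,"roll":-15.3},{"tx":0,"ty":-50.7,"tz":8,"roll":-15.3},{"tx":0,"ty":-50.7,"tz":7,"roll":-15.3},{"tx":0,"ty":-50.7,"tz":7,"roll":-15.3},{"tx":0,"ty":-50.7,"tz":7,"roll":-15.3}]'
python3 - <<'E'
from h import *;from workcell import *
import pickle
s=sense();print(s['time'],s['position'],jaw(s)[0],s['force'],s['gripper_width'])
T=capture('top');S=capture('scene');pickle.dump((s,T,S),open('p2.pkl','wb'))
A=T['frame'][110:250,330:470];B=S['frame'][90:230,100:260]
cv2.imwrite('pics/t2.png',cv2.resize(A,None,fx=4,fy=4)[:,:,::-1]);cv2.imwrite('pics/s2.png',cv2.resize(B,None,fx=4,fy=4)[:,:,::-1])
E
```

```text
time: 6.22
position: [558.2, -265.1, 79.3]
eef_rot: [-83.2, 89.9, -1.8]
force: [-0.3, 0.0, -2.0]
gripper_width: 55.6
6.225 [ 558.18409294 -265.06306105   79.29978506] 81.4090178706552 [-0.31255944  0.03237532 -2.01448061] 55.63154907517418
```

View pics/t2.png

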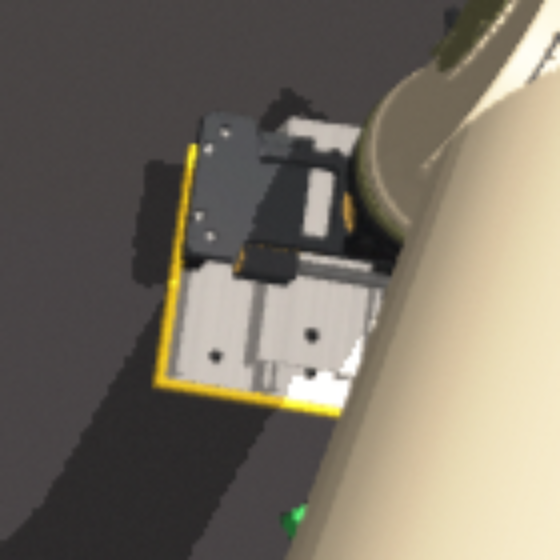

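View pics/s2.png

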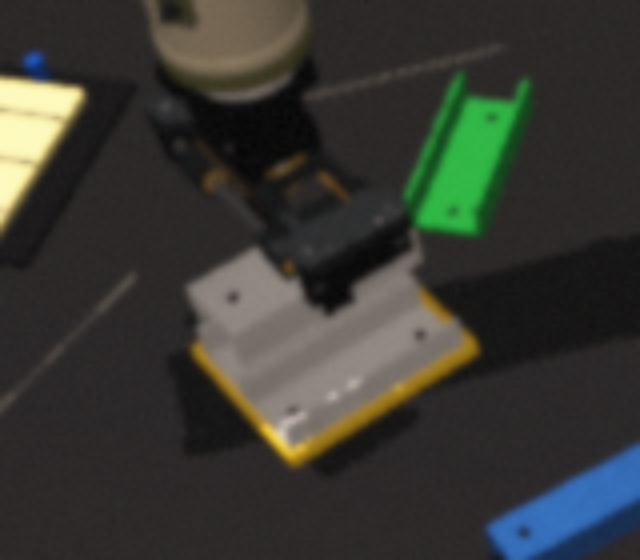

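```bash
python3 - <<'E'
from h import *;import pickle
s,T,S=pickle.load(open('p2.pkl','rb'));p=np.array(s['position'])
a=np.radians(jaw(s)[0]-90);ax=np.array([np.cos(a),np.sin(a)]);n=np.array([-ax[1],ax[0]])
def cr(x,y,s,ox,oy): return ((x+.5)/s-.5+ox,(y+.5)/s-.5+oy)
zw=p[2]-8.3+30
c1=ray(T,cr(312,335,4,330,110),zw)+52*ax
c2=ray(S,cr(233,297,4,100,90),zw)-52*ax
P=pickle.load(open('p0.pkl','rb'))
pt=np.mean([[562.33,-236.95],[553.49,-295.40]],0)
ps=np.mean([ray(P['scene'],u,7) for u in((173.06,193.46),(205.03,174.46),(161.81,181.15),(192.96,162.34))],0)
ls=np.mean([ray(P['scene'],u,30) for u in((316.89,297.11),(339.93,262.62))],0)
print('tcp',p,'held top',c1,'scene',c2,'pair top',pt,'scene',ps,'loose scene',ls)
for c,q in((c1,pt),(c2,ps)): print('needed shift world',q-c,'along',(q-c)@ax,'across',(q-c)@n)
E
```

```text
tcp [ 558.18409294 -265.06306105   79.29978506] held top [ 560.77741374 -266.19281933] scene [ 558.66355912 -266.2499916 ] pair top [ 557.91  -266.175] scene [ 557.87836498 -263.26281998] loose scene [557.65360982 241.49628054]
needed shift world [-2.86741374  0.01781933] along -2.8379029320481495 across -0.41071406752219736
needed shift world [-0.78519414  2.98717162] along -1.2226070463942436 across 2.8363631915257295
```

```bash
python3 -m jog '[{"tx":-0.18,"ty":0.13,"tz":0,"roll":0},{"tx":-0.18,"ty":0.13,"tz":-1.5,"roll":0},{"tx":-0.18,"ty":0.13,"tz":-3,"roll":0},{"tx":-0.18,"ty":0.13,"tz":-3.7,"roll":0},{"tx":-0.18,"ty":0.13,"tz":-4.2,"roll":0},{"tx":-0.18,"ty":0.13,"tz":-4.6,"roll":0},{"tx":-0.18,"ty":0.13,"tz":-4.6,"roll":0}]'
python3 -m jog '[{"tx":0,"ty":0,"tz":-0.5,"roll":0},{"tx":0,"ty":0,"tz":-0.9,"roll":0},{"tx":0,"ty":0,"tz":-1.2,"roll":0},{"tx":0,"ty":0,"tz":-1.5,"roll":0},{"tx":0,"ty":0,"tz":-1.5,"roll":0},{"tx":0,"ty":0,"tz":-1.5,"roll":0}]'
python3 - <<'E'
from h import *;from workcell import *
s=sense();print(s['time'],s['position'],jaw(s)[0],s['force'],s['gripper_width'])
S=capture('scene');B=S['frame'][90:230,100:260]
cv2.imwrite('pics/s3.png',cv2.resize(B,None,fx=4,fy=4)[:,:,::-1])
E
```

```text
time: 7.2
position: [555.7, -264.2, 32.5]
eef_rot: [54.5, 90.0, 135.9]
force: [0.9, -0.7, -0.7]
gripper_width: 55.8
time: 7.95
position: [555.9, -264.3, 17.7]
eef_rot: [-75.1, 90.0, 6.2]
force: [-0.5, -0.2, -0.3]
gripper_width: 55.5
7.95 [ 555.87528969 -264.26210726   17.68460633] 81.36221116555366 [-0.49480037 -0.21351221 -0.310177  ] 55.54319755245947
```

View pics/s3.png

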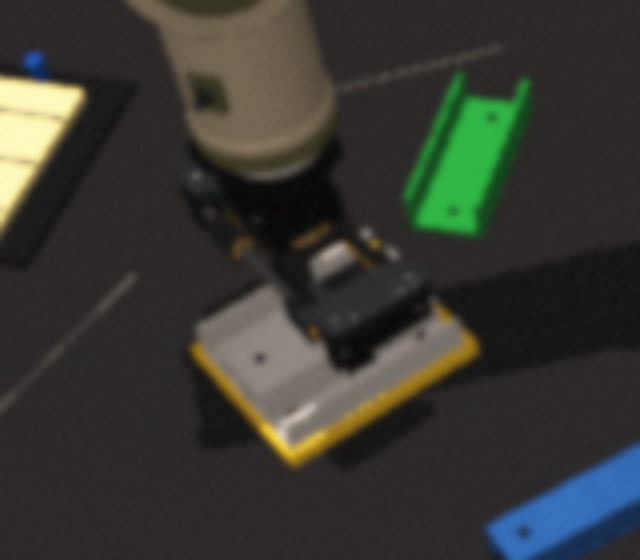

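The picture shows the legs entering both troughs, with the near hole at crop (260,358). No contact force yet, so I'll seat it gently.

```bash
python3 -m jog '[{"tx":0,"ty":0,"tz":-0.1,"roll":0},{"tx":0,"ty":0,"tz":-0.2,"roll":0},{"tx":0,"ty":0,"tz":-0.2,"roll":0},{"tx":0,"ty":0,"tz":-0.2,"roll":0}]'
```

```text
time: 8.5
position: [555.8, -264.2, 15.6]
eef_rot: [-8.9, 90.0, 72.5]
force: [0.4, 0.7, -0.6]
gripper_width: 55.8
```

```bash
python3 -m jog '[{"tx":0,"ty":0,"tz":-0.05,"roll":0},{"tx":0,"ty":0,"tz":-0.08,"roll":0},{"tx":0,"ty":0,"tz":-0.08,"roll":0}]'
```

```text
time: 8.88
position: [555.8, -264.2, 15.6]
eef_rot: [-14.0, 90.0, 67.4]
force: [-3.8, 1.2, 8.9]
gripper_width: 55.9
```

Contact is at z = 15.6, exactly 7.0 above the grasp height, so it is fully seated. Next I'll open partway to stay clear of the outer legs, then lift.

```bash
python3 -m jog '[{"tx":0,"ty":0,"tz":0.05,"roll":0},{"tx":0,"ty":0,"tz":0.05,"roll":0},{"tx":0,"ty":0,"tz":0.05,"roll":0},{"tx":0,"ty":0,"tz":0.05,"roll":0}]' -0.49 25
python3 -m jog '[{"tx":0,"ty":0,"tz":0.5,"roll":0},{"tx":0,"ty":0,"tz":1.2,"roll":0},{"tx":0,"ty":0,"tz":2.5,"roll":0},{"tx":0,"ty":0,"tz":4.5,"roll":0},{"tx":0,"ty":0,"tz":8,"roll":0},{"tx":0,"ty":1,"tz":12,"roll":0},{"tx":0,"ty":5,"tz":16,"roll":0},{"tx":0,"ty":10,"tz":18,"roll":0},{"tx":0,"ty":15,"tz":18,"roll":0},{"tx":0,"ty":20,"tz":18,"roll":0},{"tx":0,"ty":25,"tz":18,"roll":0},{"tx":0,"ty":30,"tz":18,"roll":0},{"tx":0,"ty":35,"tz":18,"roll":0},{"tx":0,"ty":38,"tz":18,"roll":0},{"tx":0,"ty":38,"tz":18,"roll":0}]'
python3 - <<'E'
from h import *;from workcell import *
import pickle
s=sense();print(s['time'],s['position'])
T=capture('top');S=capture('scene');pickle.dump((s,T,S),open('p4.pkl','wb'))
A=T['frame'][140:225,360:440];B=S['frame'][140:215,140:230]
cv2.imwrite('pics/t4.png',cv2.resize(A,None,fx=7,fy=7,interpolation=2)[:,:,::-1]);cv2.imwrite('pics/s4.png',cv2.resize(B,None,fx=7,fy=7,interpolation=2)[:,:,::-1]);cv2.imwrite('pics/top4.png',T['frame'][:,:,::-1])
E
```

```text
time: 9.38
position: [555.7, -264.2, 15.2]
eef_rot: [71.5, 90.0, 152.8]
force: [0.5, -0.1, -0.2]
gripper_width: 64.6
time: 11.25
position: [555.6, 118.7, 196.5]
eef_rot: [-35.6, 89.9, 46.0]
force: [-0.0, -0.3, -0.3]
gripper_width: 64.8
11.25 [555.5581834  118.67556204 196.51519157]
```

View pics/t4.png

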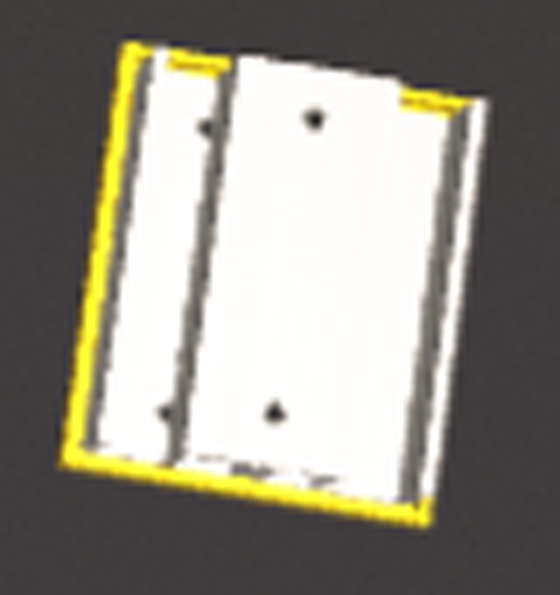

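View pics/s4.png

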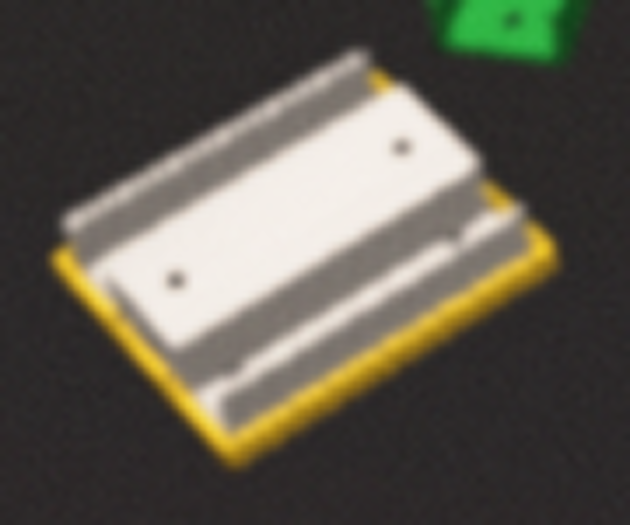

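View pics/top4.png

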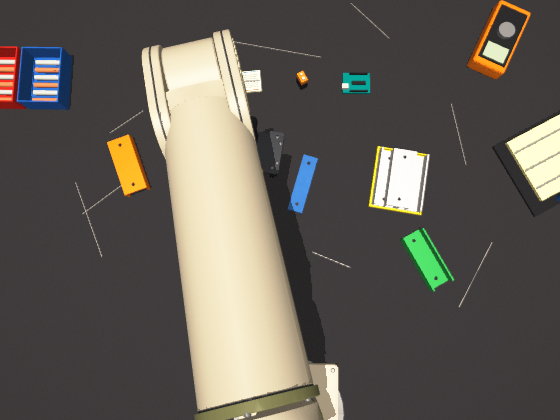

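```bash
python3 - <<'E'
from h import *;import pickle
s,T,S=pickle.load(open('p4.pkl','rb'))
def cr(x,y,s,ox,oy): return ((x+.5)/s-.5+ox,(y+.5)/s-.5+oy)
for c,hs,q in((T,[cr(314,119,7,360,140),cr(275,412,7,360,140)],(557.91,-266.18)),(S,[cr(402,147,7,140,140),cr(176,279,7,140,140)],(557.88,-263.26))):
    a=[ray(c,h,37) for h in hs];d=a[0]-a[1];d=d/np.hypot(*d);e=np.mean(a,0)-q;print(np.mean(a,0),np.degrees(np.arctan2(d[1],d[0])),'along',e@d,'across',e@[-d[1],d[0]],np.hypot(*(a[0]-a[1])))
P=pickle.load(open('p0.pkl','rb'))
for k,r in(('top',(slice(150,220),slice(280,320))),('scene',(slice(185,245),slice(215,280)))):
    print('blue diff',np.abs(P[k]['frame'][r].astype(int)-(T if k=='top' else S)['frame'][r]).mean())
E
```

```text
[ 558.59177792 -265.31867247] -8.406447345276645 along 0.5485316057177255 across 0.9517454049311986 103.34956655375538
[ 556.28729655 -265.29087652] 171.00499574612797 along 1.2555921592245476 across 2.2549172982345502 103.89538566333283
blue diff 12.137142857142857
blue diff 6.2
```

```bash
python3 - <<'E'
from workcell import *
print(sense()['time']);print(hand_in())
E
```

```text
11.35
the job is handed in; nothing more can be done
None
```

I nested the bare aluminium loose channel legs down over the pair in the yellow tray and handed the job in at 11.35 s, with the arm moved clear and touching nothing.

- **Seating:** While lowering, contact came at a tool height 7.0 mm above the grasp height, with about 9 N. That is exactly the tray floor plus trough floor, so it is sunk all the way.
- **Fit:** From the hole positions in the last pictures, the channel's middle sits about 1 to 2 mm from the middle of the pair. Its ends are within about 1.3 mm of theirs, and it runs within about 0.5° of their direction. The two cameras disagree by 2 to 3 mm on the sideways position (+1.0 mm against −2.3 mm), which is roughly the calibration error.
- **Other things:** I left the orange and green look-alikes alone. The blue channel appears at the same pixels as at the start. A direct pixel comparison around it was not clean, with mean differences of 12 (top) and 6 (scene). I put that down to the arm's changed shadow and did not check it further.

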